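# Fetch the long fuse adapter plate from under the stack and set up the long fuse

### The job

We test the long fuse next, and its adapter plate, the longest, lies at the bottom of the stack in the corner rack: lift the two shorter plates off and lay them flat side by side on the black rubber mat, then lay the longest plate on the bed of the grey nylon holder, centred between its two terminal blocks and in line with it. Stack the two shorter plates back in the rack, the middle one below and the shortest on top, lengthwise as they were and each pushed snugly square against both fences. Lay the longer of the two white ceramic fuses centrally along the plate in the holder, a tag on each copper strip, and leave the shorter fuse and the copper lug where they lie.

Things in the scene. Friction and masses are not known exactly. Their poses are not given: they have to be found in the camera images.
- short_plate: Shortest adapter plate: tan glass-epoxy board, 54 (x) x 90 (y) x 12 mm (z), 110 g, two copper strips flush in its top. At the start on top of the stack in the rack. Origin: centre of its underside. Grasp it across its 54 mm width at mid-length, fingertips about 3 mm above its underside to clear what lies below.
- middle_plate: Middle adapter plate, same look, 54 (x) x 120 (y) x 12 mm (z), 150 g. At the start between the other two plates; about 30 mm of its +y end shows beyond the shortest plate. Origin: centre of its underside; long axis y.
- long_plate: Longest adapter plate, same look, 54 (x) x 150 (y) x 12 mm (z), 185 g; its copper strips are 26 mm wide (along y), centred 45 mm either side of its middle. At the start at the bottom of the stack, on the rack's base; about 30 mm of its +y end shows. Origin: centre of its underside; long axis y.
- rack: Fixed corner rack: dark wood base 8 mm thick, two aluminium fences, tops at z = 52 mm. Origin: under the base. Long fence on the +x side, inner face x = +27 mm, in two pieces with a finger gap from y = -55 to +30 mm. End fence at the -y end, inner face y = -75 mm. Plates lie along y; centre when flush with both fences: middle plate x 0, y -15 mm; shortest x 0, y -30 mm.
- holder: Fixed grey nylon holder (test fixture): bed 64 (x) x 210 (y) mm, bed top at z = 12 mm; on each end of the bed a terminal block to z = 34 mm with a brass stud to z = 46 mm, 170 mm clear between the blocks along y. Open along its sides. Origin: centre of the bed's underside; long axis y.
- mat: Fixed black rubber mat, 170 x 170 mm, 3 mm thick, the area for setting things aside. Origin: centre of its underside. Two plates side by side fit with their lengths along y and centres at x = -50 and +50 mm.
- long_fuse: Longer ceramic fuse, lying: white barrel 30 mm in diameter, 62 mm long along y, steel end caps, a flat copper tag 18 mm wide, 3 mm thick at each end, 116 mm over the tags. Barrel axis 16 mm above its underside. Origin: under its middle, level with the tags' underside; z up. 160 g. Grasp it across the barrel (its x).
- short_fuse: Shorter ceramic fuse of the same make: barrel 22 mm in diameter, 36 mm long, 78 mm over the tags, long axis y. Origin: under its middle, level with the tags' underside. Not needed; to be left where it lies.
- lug: Loose copper cable lug lying on the bench, 60 mm long (along y), 18 mm wide, 14 mm high. Origin: on its underside near its middle. Not needed; to be left where it lies.
There are look-alikes about, which are no part of the job. Leave any green or turquoise look-alike of the long_plate alone.

How it is judged:
On the way, in this order (a step that is already met when the one before it is completed fails the run):
1. the two shorter plates lie flat side by side on the mat (centres over the mat, neither on the other), released and at rest, the longest still in the rack (x of short_plate in the frame of mat between -0.085 and 0.085 m and y of short_plate in the frame of mat between -0.085 and 0.085 m and z of short_plate in the frame of mat between 0 and 0.008 m and angle between each of short_plate, middle_plate's own z axis and vertical below 0.1 rad and linear speed of each of short_plate, middle_plate below 0.02 m/s and angular speed of each of short_plate, middle_plate below 0.2 rad/s and contact force between the fingers and short_plate below 0.2 N and x of middle_plate in the frame of mat between -0.085 and 0.085 m and y of middle_plate in the frame of mat between -0.085 and 0.085 m and z of middle_plate in the frame of mat between 0 and 0.008 m and contact force between the fingers and middle_plate below 0.2 N and horizontal distance between long_plate and rack below 0.03 m), for 0.2 s.
2. the longest plate lies on the bed of the holder, released, while the other two are still on the mat (x of long_plate in the frame of holder between -0.012 and 0.012 m and y of long_plate in the frame of holder between -0.012 and 0.012 m and z of long_plate in the frame of holder between 0.008 and 0.016 m and angle between the y axis of long_plate and the y axis of holder, either way round below 0.13 rad and angle between long_plate's own z axis and vertical below 0.1 rad and linear speed of long_plate below 0.02 m/s and angular speed of long_plate below 0.2 rad/s and contact force between the fingers and long_plate below 0.2 N and x of short_plate in the frame of mat between -0.085 and 0.085 m and y of short_plate in the frame of mat between -0.085 and 0.085 m and z of short_plate in the frame of mat between 0 and 0.008 m and x of middle_plate in the frame of mat between -0.085 and 0.085 m and y of middle_plate in the frame of mat between -0.085 and 0.085 m and z of middle_plate in the frame of mat between 0 and 0.008 m), for 0.2 s.
At the end, for the whole second after the job is handed in: Longest plate flat in holder, centred to 12 mm, in line to 0.13 rad. In the rack middle plate below, shortest on top, each within 4.5 mm of flush with both fences, 0.06 rad. Long fuse tags down on the longest plate, within 11 mm, 0.17 rad. Short fuse and lug moved under 20 mm. All at rest (x of long_plate in the frame of holder between -0.012 and 0.012 m and y of long_plate in the frame of holder between -0.012 and 0.012 m and z of long_plate in the frame of holder between 0.008 and 0.016 m and angle between the y axis of long_plate and the y axis of holder, either way round below 0.13 rad and angle between each of long_plate, middle_plate, short_plate, long_fuse's own z axis and vertical below 0.1 rad and linear speed of each of long_plate, middle_plate, short_plate, long_fuse below 0.02 m/s and angular speed of each of long_plate, middle_plate, short_plate, long_fuse below 0.2 rad/s and x of middle_plate in the frame of rack between -0.0045 and 0.0025 m and y of middle_plate in the frame of rack between -0.0175 and -0.0105 m and z of middle_plate in the frame of rack between 0.005 and 0.011 m and angle between the y axis of each of middle_plate, short_plate and the y axis of rack, either way round below 0.06 rad and x of short_plate in the frame of rack between -0.0045 and 0.0025 m and y of short_plate in the frame of rack between -0.0325 and -0.0255 m and z of short_plate in the frame of rack between 0.017 and 0.023 m and x of long_fuse in the frame of long_plate between -0.011 and 0.011 m and y of long_fuse in the frame of long_plate between -0.012 and 0.012 m and z of long_fuse in the frame of long_plate between 0.009 and 0.016 m and angle between the y axis of long_fuse and the y axis of long_plate, either way round below 0.17 rad and distance of each of short_fuse, lug from where it was at the start of the episode below 0.02 m); the robot touches nothing.
It fails at once if the shorter fuse is moved by more than 20 mm (distance of short_fuse from where it was at the start of the episode above 0.02 m).
It fails at once if the copper lug is moved by more than 20 mm (distance of lug from where it was at the start of the episode above 0.02 m).
It also fails if it takes over 144 s, if anything falls off the work surface, if the arm or the gripper's body presses on something with over 40 N, if the wrist force passes 120 N, or if a joint passes its speed limit or range.

### The arm

A 7-joint arm with a two-finger parallel gripper is mounted at the origin on the work surface. World frame = base frame: x ahead of the robot, y to its left, z up, the work surface at z = 0. Lengths are in m, angles in rad, forces in N, time in s.
With the tool pointing down it reaches from about 0.375 to 0.925 m from the base axis. Payload 3.1 kg.
Tool frame: the origin (TCP) lies between the finger pads; the fingertips stand 19 mm ahead of it and the grasp point (between the pads) is the TCP; z points along the fingers, y is the line along which they close (so a half turn about z gives the same grasp; the last joint's range is limited). The gripper opens to 85 mm and grips with 20 to 120 N. Pads are 22 mm wide; open, the fingers measure 114 mm over their backs; the gripper's body (76 mm by 85 mm) begins 54 mm behind the grasp point. The pads swing forward as they close: fully open they stand 13 mm farther back than shut.
Start: joints at [1.191, 0.383, 0.044, 1.598, -0.018, 1.161, -0.05], TCP at [0.181, -0.624, 0.25] pointing down, gripper open.
Joint ranges: [-2.61, 2.61], [-0.41, 2.15], [-1.48, 1.57], [0, 2.5], [-1.57, 4.71], [0.05, 1.97], [-2.85, 2.85]. Speed limits (rad/s): [2.79, 2.79, 3.14, 3.14, 3.14, 3.14, 3.14].

### API

Orientations are given as a unit quaternion [x, y, z, w].
In Python, from bench import move_ptp, movel, move_j, move_gripper, pause, inverse_kinematics, read_camera, camera_params, MotionError, sign_off, look_for, tip_of, read_time_s, read_qpos, read_joint_vel, read_effort, read_eef_pos, read_tcp_rot, read_ft_force, read_ft_torque, read_finger_gap, read_grasp_force gives the robot as it stands. Calls block until the motion is done:
- move_ptp(position, orientation): joint-space move of the TCP to a pose.
- movel(position, orientation=None, speed=0.15): straight line of the TCP; orientation=None keeps the orientation; speed is the mean speed in m/s.
- move_j(angles): joint-space move.
- move_gripper(opening, effort=None): finger opening in m; effort is the grip in N (None keeps the last); returns when the fingers have stopped.
- pause(seconds).
- inverse_kinematics(position, orientation): joint angles nearest the present ones, or None.
- read_camera(name): name is "scene" or "side" or "wrist"; returns the picture (420x560x3 uint8, red, green, blue); there is no depth.
- camera_params(name): a dict with "K" (3x3 intrinsics, pixels), "camera_from_world" (4x4, takes a point from world to camera coordinates). Camera axes: x right, y down, z forward; pixel columns grow to the right and rows downward; lengths in m; the calibration is good to about 2 mm. A picture is of the moment at which its call begins: read the wrist's pose just before it. camera_params takes no time and is no camera call; for the wrist camera it gives the pose at the moment of the call.
A pose or a line that the arm cannot do raises MotionError and nothing moves.
- sign_off(): hands the job in; it is judged then, once.
Trained networks look in the newest picture that a camera, given by its name, has taken for a name from the list of things; names that differ only in an ending like _2 or _b are one class to them, and where a whole thing is asked for, a point or a joint stands for the part that bears it (a point fixed in the world has none). Each returns a list of dicts, best first, with "confidence" (0 to 1); they miss things now and then, are a little off and sometimes report something else, mostly with a low value. They report only what shows in the picture. A call takes as long as a camera call. They do not tell look-alikes from the thing itself.
- look_for(camera, name): "at" ([column, row] in pixels, amid what is visible of it).
- tip_of(camera, name): "at" ([column, row] in pixels: a listed point, or the origin of a listed thing).
Readings, each from a call of its own:
- read_time_s(): time.
- read_qpos(): joint angles.
- read_joint_vel(): joint speeds.
- read_effort(): joint torques, N m.
- read_eef_pos(): TCP position.
- read_tcp_rot(): TCP orientation.
- read_ft_force(): force on the tool from outside, world axes, zero at the start.
- read_ft_torque(): the same for the moment, N m.
- read_finger_gap(): finger opening in m.
- read_grasp_force(): force on a finger pad.
Only numpy, scipy, OpenCV 4.12 (cv2) and the standard library are available. Lean on these libraries where they do the work, as an engineer would, in place of code of your own. Each camera call takes 0.05 s, during which the arm holds its last target. There are 200 camera calls.

## Working session

There is one attempt and no reset: what is moved stays moved. The work goes in short steps, each a Python script; the robot and the scene stay as the last script left them, time stands still between calls to the robot, and variables do not carry over. Pictures are saved under pics/ and viewed, at most 14 in all, crops included, and the job is handed in when it is done.

```bash
ls; mkdir -p pics
python3 - <<'E'
from bench import *
import cv2,numpy as np
for c in ["scene","side"]:
    im=read_camera(c); cv2.imwrite(f"pics/{c}0.png",im[:,:,::-1])
    p=camera_params(c); print(c,p["K"].tolist() if hasattr(p["K"],'tolist') else p["K"]); print(np.round(np.array(p["camera_from_world"]),3).tolist())
    for n in ["short_plate","middle_plate","long_plate","rack","holder","mat","long_fuse","short_fuse","lug"]:
        print(n,[(np.round(d["at"]).tolist(),round(d["confidence"],2)) for d in tip_of(c,n)])
print(read_tcp_rot(),read_eef_pos(),read_time_s())
E
```

```text
pics
scene [[490.3321626924012, 0.0, 274.3513870978534], [0.0, 490.3321626924012, 211.87736265017827], [0.0, 0.0, 1.0]]
[[-0.683, 0.73, 0.01, 0.24], [0.389, 0.375, -0.841, -0.139], [-0.618, -0.571, -0.54, 1.51], [0.0, 0.0, 0.0, 1.0]]
short_plate [([283.0, 292.0], 0.94)]
middle_plate [([287.0, 301.0], 0.75)]
long_plate [([381.0, 289.0], 0.8), ([471.0, 282.0], 0.79), ([367.0, 231.0], 0.71), ([291.0, 308.0], 0.61), ([214.0, 205.0], 0.6)]
rack [([290.0, 311.0], 0.84)]
holder [([148.0, 207.0], 0.63)]
mat [([195.0, 249.0], 0.76)]
long_fuse [([214.0, 202.0], 0.56)]
short_fuse [([260.0, 225.0], 0.66)]
lug [([299.0, 253.0], 0.44)]
side [[427.1318996715621, 0.0, 279.4215991948665], [0.0, 427.1318996715621, 204.07356458172112], [0.0, 0.0, 1.0]]
[[-0.786, -0.619, -0.004, 0.384], [-0.45, 0.577, -0.681, 0.175], [0.424, -0.533, -0.732, 0.965], [0.0, 0.0, 0.0, 1.0]]
short_plate [([184.0, 215.0], 0.7)]
middle_plate [([183.0, 226.0], 0.85)]
long_plate [([178.0, 231.0], 0.71), ([200.0, 293.0], 0.7), ([185.0, 220.0], 0.66), ([206.0, 384.0], 0.6), ([291.0, 290.0], 0.57)]
rack [([178.0, 229.0], 0.87)]
holder [([308.0, 130.0], 0.96)]
mat [([248.0, 174.0], 0.72)]
long_fuse [([325.0, 168.0], 0.87)]
short_fuse [([294.0, 199.0], 0.57)]
lug []
[ 9.90089423e-01  1.40438359e-01  3.72756332e-05 -1.60317200e-06] [ 0.18077807 -0.62436171  0.2502936 ] 1.0
```

View pics/scene0.png

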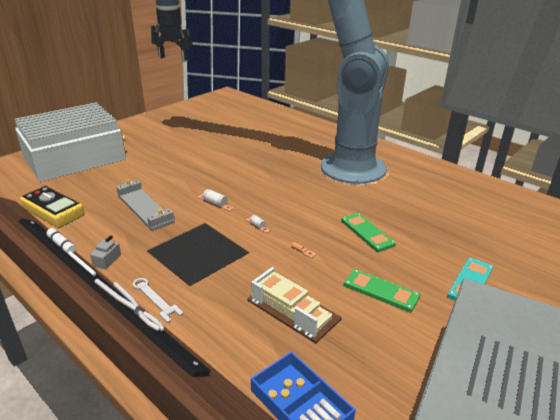

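View pics/side0.png

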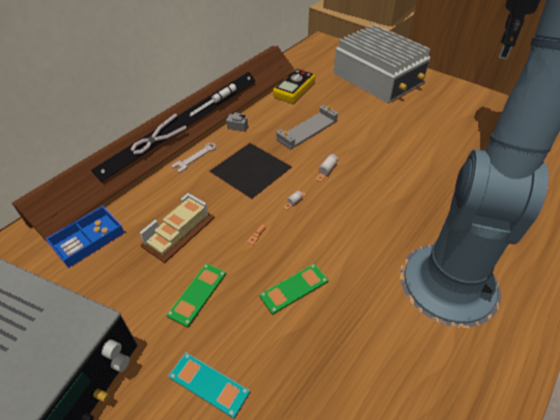

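The scene picture shows the holder at (146,203), mat (197,252), rack with the tan stack (293,302), long fuse (215,198), short fuse (258,222) and lug (303,249). There are green boards at (367,231) and (381,289) and a turquoise one at (471,280). Those three are look-alikes: only the tan plates in the rack fit the description. Next come wrist close-ups from above.

```bash
cat > h.py <<'E'
from bench import *
import cv2, numpy as np
from scipy.spatial.transform import Rotation as R
def down(yaw):  # tool z down; closing axis (tool y) along world angle yaw
    y=np.array([np.cos(yaw),np.sin(yaw),0]); z=np.array([0,0,-1.]); x=np.cross(y,z)
    return R.from_matrix(np.c_[x,y,z]).as_quat()
def back(P,px,z):
    K,T=np.array(P["K"]),np.array(P["camera_from_world"])
    d=T[:3,:3].T@np.linalg.inv(K)@[px[0],px[1],1]; c=-T[:3,:3].T@T[:3,3]
    return c+d*(z-c[2])/d[2]
def proj(P,p):
    T=np.array(P["camera_from_world"]); q=np.array(P["K"])@(T[:3,:3]@np.array(p)+T[:3,3]); return q[:2]/q[2]
def shot(name,fn=None):
    P=camera_params(name); im=read_camera(name)
    if fn: cv2.imwrite(f"pics/{fn}.png",im[:,:,::-1])
    return P,im
E
python3 - <<'E'
from h import *
pts={"scene":dict(holder=(146,203,.012),mat=(197,252,.003),stack=(293,300,.03),lf=(215,198,.016),sf=(258,222,.011),lug=(303,249,.007)),
"side":dict(holder=(308,130,.012),mat=(251,170,.003),stack=(178,225,.03),lf=(327,166,.016),sf=(294,199,.011),lug=(257,234,.007))}
for c in pts:
    P=camera_params(c)
    for n,(u,v,z) in pts[c].items(): print(c,n,np.round(back(P,(u,v),z)[:2],3))
P=camera_params("wrist"); T=np.linalg.inv(np.array(P["camera_from_world"]));print(P["K"],T.round(3))
E
```

```text
scene holder [ 0.572 -0.258]
scene mat [ 0.608 -0.005]
scene stack [0.597 0.281]
scene lf [ 0.433 -0.141]
scene sf [0.43  0.018]
scene lug [0.433 0.168]
side holder [ 0.569 -0.244]
side mat [ 0.595 -0.003]
side stack [0.586 0.278]
side lf [ 0.427 -0.138]
side sf [0.425 0.019]
side lug [0.428 0.167]
[[325.66725656   0.         275.8825466 ]
 [  0.         325.66725656 216.85394471]
 [  0.           0.           1.        ]] [[ 0.277 -0.923 -0.267  0.249]
 [-0.961 -0.267 -0.076 -0.605]
 [-0.001  0.278 -0.961  0.374]
 [ 0.     0.     0.     1.   ]]
```

Run:
```python
from h import *
for i,p in enumerate([[.50,-.2,.25],[.5,.26,.25]]):
    move_ptp(p,down(-np.pi/2)); P,im=shot("wrist",f"w{i}")
    import json; json.dump({k:np.array(v).tolist() for k,v in P.items() if k in("K","camera_from_world")},open(f"w{i}.json","w"))
    for n in ["short_plate","middle_plate","long_plate","rack","holder","mat","long_fuse","short_fuse","lug"]:
        print(n,[(np.round(d["at"]).tolist(),round(d["confidence"],2)) for d in tip_of("wrist",n)])
print(read_time_s())
```

```text
short_plate []
middle_plate []
long_plate []
rack []
holder [([326.0, 114.0], 0.78)]
mat [([100.0, 91.0], 0.59)]
long_fuse [([233.0, 242.0], 0.62)]
short_fuse [([105.0, 244.0], 0.83)]
lug []
short_plate [([287.0, 94.0], 0.7)]
middle_plate []
long_plate [([297.0, 358.0], 0.6), ([182.0, 248.0], 0.57)]
rack []
holder []
mat [([525.0, 90.0], 0.83)]
long_fuse []
short_fuse [([479.0, 242.0], 0.73)]
lug [([353.0, 242.0], 0.6)]
5.6
```

View pics/w0.png

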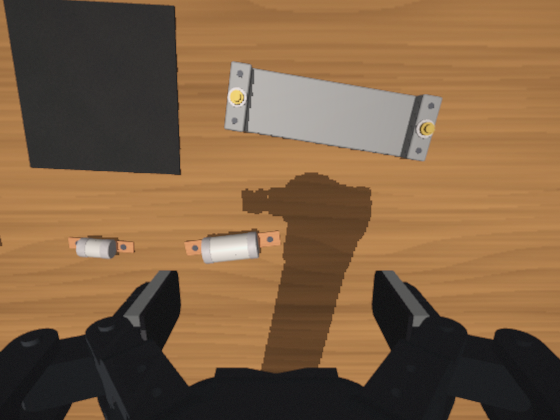

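View pics/w1.png

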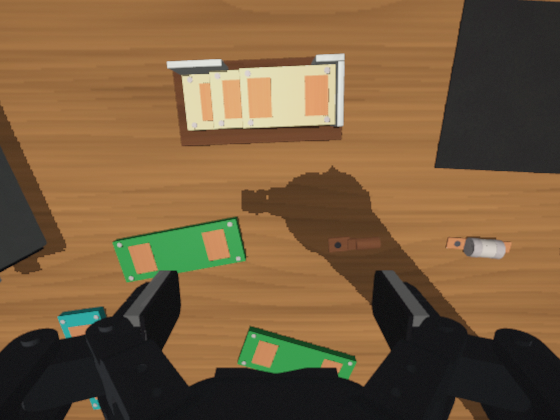

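w0 shows the mat (left), holder with studs at (236,97) and (426,128), long fuse (230,247) with tag ends (186,249) and (280,238), and short fuse (97,247). w1 shows the tan stack in the rack (260,97), with the end fence on the right (-y) and the fence gap at the top (+x). It also shows the green boards (181,249) and (297,355), the turquoise one (83,350) and the lug (355,244). I'll compute poses and take one enlarged rack view.

Run:
```python
from h import *
import json
P=json.load(open("w0.json"))
b=lambda px,z:back(P,px,z)[:2]
def seg(n,a,c,z):
    a,c=b(a,z),b(c,z); d=a-c; print(n,((a+c)/2).round(4),"len",np.linalg.norm(d).round(4),"yaw",np.arctan2(-d[0],d[1]).round(3))
seg("holder studs",(236.5,97),(426.5,128),.046)
seg("holder bed left-right mid(block edges)",(250,100),(408,126),.012)
seg("lf tags",(186,248.5),(280,238.5),.003)
seg("sf",(69,244),(133,246),.003)
for p in [(177,7),(181,174),(31,167)]: print("mat",b(p,.003).round(4))
move_ptp([.535,.28,.17],down(-np.pi/2)); P,im=shot("wrist","w2")
json.dump({k:np.array(v).tolist() for k,v in P.items() if k in("K","camera_from_world")},open("w2.json","w"))
cv2.imwrite("pics/w2crop.png",cv2.resize(im[20:240,100:440,::-1],None,fx=2.35,fy=2.35,interpolation=cv2.INTER_CUBIC))
print(read_time_s())
```

```text
holder studs [ 0.5793 -0.2562] len 0.1855 yaw -0.156
holder bed left-right mid(block edges) [ 0.5798 -0.2589] len 0.1703 yaw -0.158
lf tags [ 0.4297 -0.1491] len 0.1152 yaw 0.109
sf [0.4283 0.0111] len 0.0774 yaw -0.037
mat [ 0.6815 -0.1034]
mat [ 0.5144 -0.0934]
mat [0.5229 0.0761]
6.1
```

View pics/w2crop.png

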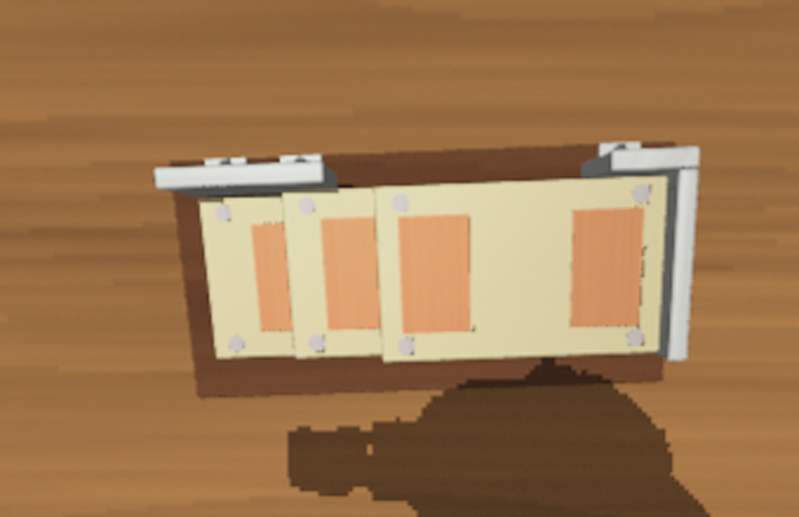

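The crop confirms the three tan plates stepped in the rack, with the shortest on top and its corners at crop (375,188), (667,177), (660,351), (383,361). The longest is at the bottom, its end showing at (245,280).

Run:
```python
from h import *
import json
P=json.load(open("w2.json"))
b=lambda x,y,z:back(P,(x/2.35-.3+100,y/2.35-.3+20),z)[:2]
c=[b(375,188,.044),b(667,177,.044),b(660,351,.044),b(383,361,.044)]
m=np.mean(c,0); d=(c[0]+c[3]-c[1]-c[2])/2; w=(c[0]+c[1]-c[2]-c[3])/2
print("short",m.round(4),"L",np.linalg.norm(d).round(4),"W",np.linalg.norm(w).round(4),"yawL",np.arctan2(-d[0],d[1]).round(3),"yawW",np.arctan2(w[1],w[0]).round(3))
f=[b(157,189,.052),b(324,181,.052),b(612,171,.052)]; e=[b(678,170,.052),b(667,357,.052)]
print("long fence",np.round(f,4).tolist(),np.arctan2(-(f[0]-f[2])[0],(f[0]-f[2])[1]).round(3)); print("end",np.round(e,4).tolist(),np.arctan2((e[0]-e[1])[1],(e[0]-e[1])[0]).round(3))
for n,cc in dict(mid=((283,193),(296,356)),long=((201,203),(217,357))).items():
    z=.032 if n=="mid" else .02
    q=[b(*k,z) for k in cc]; y=np.arctan2(*( (q[0]-q[1])[::-1])); M=(q[0]+q[1])/2
    print(n,"end mid",M.round(4),"W",np.linalg.norm(q[0]-q[1]).round(4),y.round(3))
```

```text
short [0.5954 0.2462] L 0.0895 W 0.0531 yawL 0.035 yawW 0.042
long fence [[0.6196, 0.3561], [0.6218, 0.3065], [0.6246, 0.2216]] 0.037
end [[0.6248, 0.2022], [0.5697, 0.2003]] 0.034
mid end mid [0.5934 0.3211] W 0.0525 0.036
long end mid [0.5911 0.351 ] W 0.0521 0.031
```

```bash
cat >> h.py <<'E'
class F:  # planar frame
    def __init__(s,x,y,yaw): s.o=np.array([x,y]); s.yaw=yaw
    def __call__(s,x,y): c,n=np.cos(s.yaw),np.sin(s.yaw); return s.o+[c*x-n*y,n*x+c*y]
rack=F(.5945,.2762,.036); mat=F(.602,-.0137,-.05); holder=F(.5795,-.2575,-.157)
def at(xy,z): return [xy[0],xy[1],z]
E
python3 - <<'E'
from h import *
for f,n in ((rack,'r'),(mat,'m'),(holder,'h')):
    for k in (0,np.pi):
        q=inverse_kinematics(at(f.o,.1),down(f.yaw+k)); print(n,k,None if q is None else np.round(q,2))
move_gripper(.054); print(read_finger_gap()); a=shot("wrist")[1]
move_gripper(.070); print(read_finger_gap()); b=shot("wrist")[1]
cv2.imwrite("pics/g.png",np.vstack([a[200:,80:480],b[200:,80:480]])[:,:,::-1]);print(read_time_s())
E
```

```text
r 0 [ 0.14  0.74 -0.89  1.66  0.65  1.06 -0.91]
r 3.141592653589793 [-1.34  1.12  1.36  1.73 -1.14  1.31 -2.82]
m 0 [ 0.61  0.63 -0.84  1.79  0.56  0.97 -0.51]
m 3.141592653589793 [-0.75  0.66  0.93  1.86 -0.65  0.95 -2.72]
h 0 [ 0.91  0.64 -0.73  1.72  0.5   0.98 -0.17]
h 3.141592653589793 [ 0.11  0.53  0.31  1.76 -0.2   0.88 -2.79]
0.054280059839937306
0.07016370958011608
6.925
```

View pics/g.png

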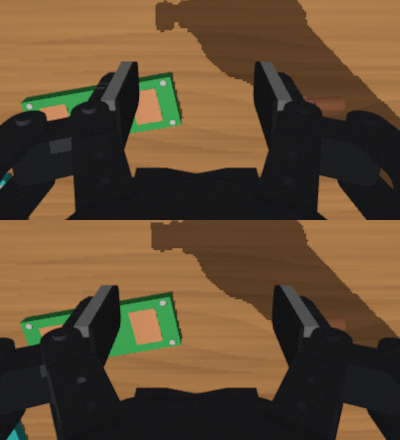

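```bash
cat >> h.py <<'E'
G=.021  # TCP above underside of a gripped plate
def pick(xy,yaw,z,op=.072,eff=45,top=.15):
    q=down(yaw); move_ptp(at(xy,top),q); move_gripper(op); movel(at(xy,z),q,.2)
    move_gripper(.0,eff); print("gap",round(read_finger_gap(),4),"F",round(read_grasp_force(),1))
    movel(at(xy,top),q,.25); print("lifted gap",round(read_finger_gap(),4),"t",round(read_time_s(),1))
def place(xy,yaw,z,op=.072,top=.12):
    q=down(yaw); move_ptp(at(xy,top+.03),q); movel(at(xy,z+.012),q,.25); movel(at(xy,z),q,.05)
    print("ft",np.round(read_ft_force(),1)); move_gripper(op); movel(at(xy,top),q,.25); print("t",round(read_time_s(),1))
E
python3 - <<'E'
from h import *
pick(rack(0.,-.030),rack.yaw,.032+G); place(mat(-.05,0),mat.yaw,.004+G)
P,im=shot("wrist","m1")
pick(rack(0.,-.015),rack.yaw,.020+G); place(mat(.05,0),mat.yaw,.004+G)
shot("scene","s1"); shot("side","sd1")
move_ptp([.53,.28,.2],down(-np.pi/2)); shot("wrist","w3")
a,b,c=[cv2.imread(f"pics/{n}.png") for n in("s1","sd1","w3")]
cv2.imwrite("pics/c1.png",np.vstack([np.hstack([cv2.resize(a[180:350,130:360],(400,296)),cv2.resize(b[110:280,120:350],(400,296))]),cv2.resize(c[0:220],(800,304),fx=0,fy=0)])[:600])
E
```

```text
gap 0.052 F 47.4
lifted gap 0.0519 t 10.0
ft [ 0.9 -0.3  3.6]
t 12.9
gap 0.0517 F 47.3
lifted gap 0.052 t 15.8
ft [2.4 0.3 2.6]
t 18.8
```

View pics/c1.png

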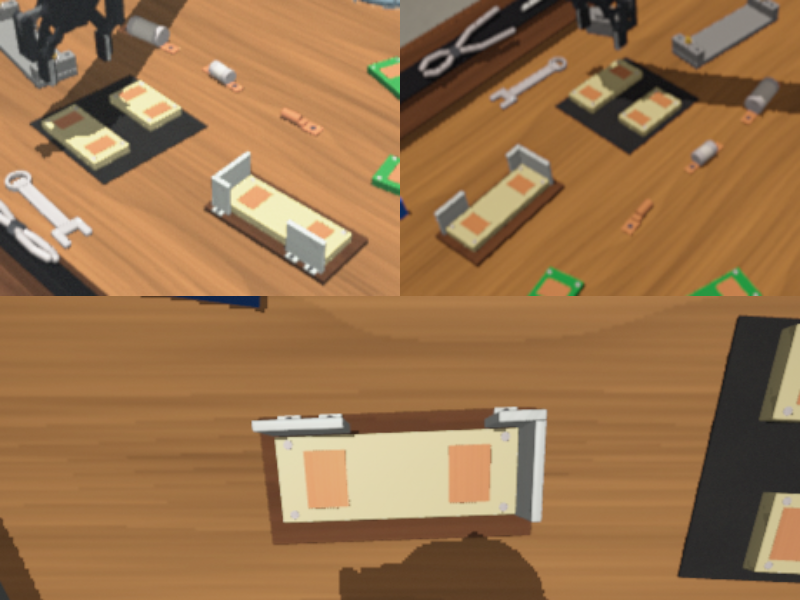

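Both shorter plates lie flat on the mat (top left (85,135) and (145,103)), and the long plate is still seated in the rack (bottom, (395,475)). Next the long plate goes into the holder.

Run:
```python
from h import *
import json
pick(rack(0.,0),rack.yaw,.008+G); place(holder(0,0),holder.yaw,.013+G)
move_ptp([.52,-.24,.2],down(-np.pi/2)); P,im=shot("wrist","w4")
json.dump({k:np.array(v).tolist() for k,v in P.items() if k in("K","camera_from_world")},open("w4.json","w"))
cv2.imwrite("pics/w4b.png",cv2.resize(im[:270,30:450,::-1],(800,514),interpolation=cv2.INTER_CUBIC))
for n in ["long_plate","long_fuse","holder"]: print(n,[(np.round(back(P,d["at"],.003)[:2],3),round(d["confidence"],2)) for d in tip_of("wrist",n)])
```

```text
gap 0.052 F 46.9
lifted gap 0.0518 t 23.8
ft [ 0.1 -0.   2.5]
t 27.5
long_plate [(array([ 0.581, -0.26 ]), 0.89)]
long_fuse [(array([ 0.43 , -0.152]), 0.57)]
holder [(array([ 0.582, -0.258]), 0.2)]
```

View pics/w4b.png

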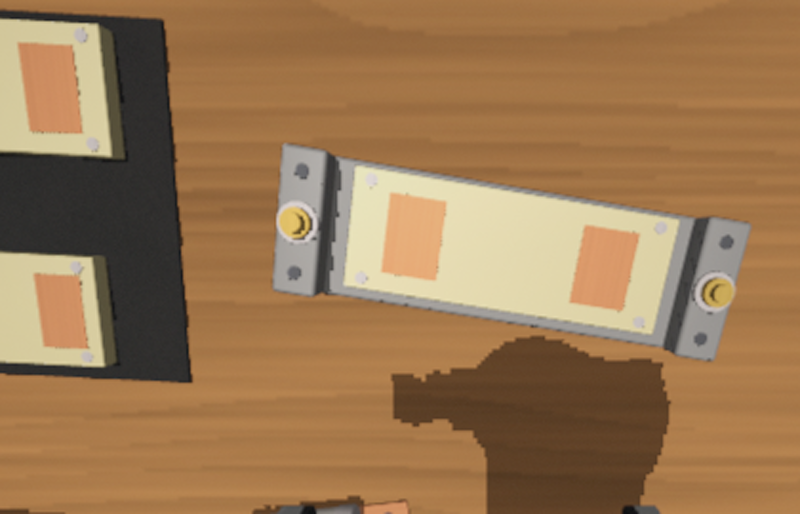

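The long plate lies on the bed between the blocks, in line (corners at crop (355,166), (678,219), (654,334), (344,287)). I'll restack the middle plate with guarded moves against the fences.

```bash
cat >> h.py <<'E'
def push(p,q,d,maxd,Fth=6,step=.0006):
    d=np.r_[d,0]; f0=read_ft_force(); p=np.array(p,float); n=0
    while n*step<maxd:
        n+=1; movel(p+d*n*step,q,.02); f=(read_ft_force()-f0)@d
        if f<-Fth: break
    print("push",round(n*step*1e3,1),"mm f",round(float(f),1)); return p+d*n*step
def inrack(xy0,z,op=.066):
    q=down(rack.yaw); s=rack(xy0[0]-.003,xy0[1]+.004); ex=rack(1,0)-rack.o; ey=rack(0,1)-rack.o
    move_ptp(at(s,.15),q); movel(at(s,z+.012),q,.25); movel(at(s,z+.001),q,.05)
    p=push(at(s,z+.001),q,-ey,.009); p=p+np.r_[ey*.0006,0]; movel(p,q,.02)
    p=push(p,q,ex,.009); p=push(p,q,-ey,.003,4)
    r=p[:2]-rack.o; print("end in rack",round(float(r@ex)*1e3,1),round(float(r@ey)*1e3,1))
    movel(at(p,z),q,.02); print(np.round(read_ft_force(),1)); move_gripper(op); movel(at(p,.13),q,.25); print("t",round(read_time_s(),1))
E
python3 - <<'E'
from h import *
import json
P=json.load(open("w4.json")); k=.525
c=np.array([back(P,(x*k+30,y*k),.024)[:2] for x,y in((355,166),(678,219),(654,334),(344,287))]); d=(c[0]+c[3]-c[1]-c[2])
print("long plate",c.mean(0).round(4),np.arctan2(-d[0],d[1]).round(3))
pick(mat(.05,0),mat.yaw,.003+G); inrack((0,-.015),.008+G)
move_ptp([.535,.28,.17],down(-np.pi/2)); P,im=shot("wrist","w5")
json.dump({k:np.array(v).tolist() for k,v in P.items() if k in("K","camera_from_world")},open("w5.json","w"))
cv2.imwrite("pics/w5crop.png",cv2.resize(im[20:240,100:440,::-1],None,fx=2.35,fy=2.35,interpolation=cv2.INTER_CUBIC))
E
```

```text
long plate [ 0.5809 -0.2586] -0.151
gap 0.0519 F 47.8
lifted gap 0.0519 t 31.8
push 9.0 mm f -3.8
push 6.0 mm f -7.5
push 3.6 mm f -5.0
end in rack 3.0 -23.0
[-7.5  6.3 11.6]
t 43.0
```

View pics/w5crop.png

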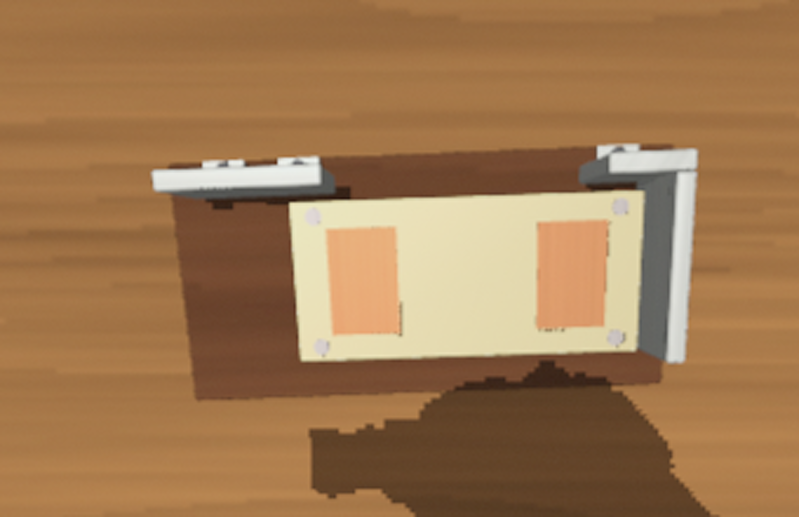

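```bash
cat >> h.py <<'E'
def fit(P,corn,z,s=2.35,off=(100,20)):
    c=np.array([back(P,(x/s-.3+off[0],y/s-.3+off[1]),z)[:2] for x,y in corn]); m=c.mean(0)-rack.o
    d=c[0]+c[3]-c[1]-c[2]; w=c[0]+c[1]-c[2]-c[3]; R_=np.array([[np.cos(rack.yaw),np.sin(rack.yaw)],[-np.sin(rack.yaw),np.cos(rack.yaw)]])
    print("in rack mm",(R_@m*1e3).round(1),"dyaw",round(float(np.arctan2(-d[0],d[1])-rack.yaw),3),"L",(np.linalg.norm(d)/2).round(4),"W",(np.linalg.norm(w)/2).round(4))
E
python3 - <<'E'
from h import *
import json
P=json.load(open("w5.json"))
fit(P,((290,203),(643,191),(637,350),(301,361)),.02)
w2=json.load(open("w2.json")); fit(w2,((375,188),(667,177),(660,351),(383,361)),.044)
E
```

```text
in rack mm [ -2.  -15.4] dyaw -0.004 L 0.1191 W 0.0534
in rack mm [ -0.2 -30. ] dyaw -0.001 L 0.0895 W 0.0531
```

```bash
cat >> h.py <<'E'
def nudge(yc,z,gap=.010,Fth=6):
    q=down(rack.yaw); ex=rack(1,0)-rack.o; s=rack(-.027-.0145-gap,yc)
    move_ptp(at(s,.12),q); move_gripper(0); movel(at(s,z),q,.2)
    p=push(at(s,z),q,ex,gap+.008,Fth,.0008); r=(p[:2]-rack.o)@ex; print("finger back face in rack mm",round((r+.0145)*1e3,1),"-> plate x",round((r+.0145+.027)*1e3,1))
    movel(at(s,z),q,.1); movel(at(s,.12),q,.25)
E
python3 - <<'E'
from h import *
import json
nudge(-.015,.008+.022)
move_ptp([.535,.28,.17],down(-np.pi/2)); P,im=shot("wrist","w6")
json.dump({k:np.array(v).tolist() for k,v in P.items() if k in("K","camera_from_world")},open("w6.json","w"))
cv2.imwrite("pics/w6crop.png",cv2.resize(im[20:240,100:440,::-1],None,fx=2.35,fy=2.35,interpolation=cv2.INTER_CUBIC));print(read_time_s())
E
```

```text
push 15.2 mm f -7.5
finger back face in rack mm -21.8 -> plate x 5.2
53.7917
```

View pics/w6crop.png

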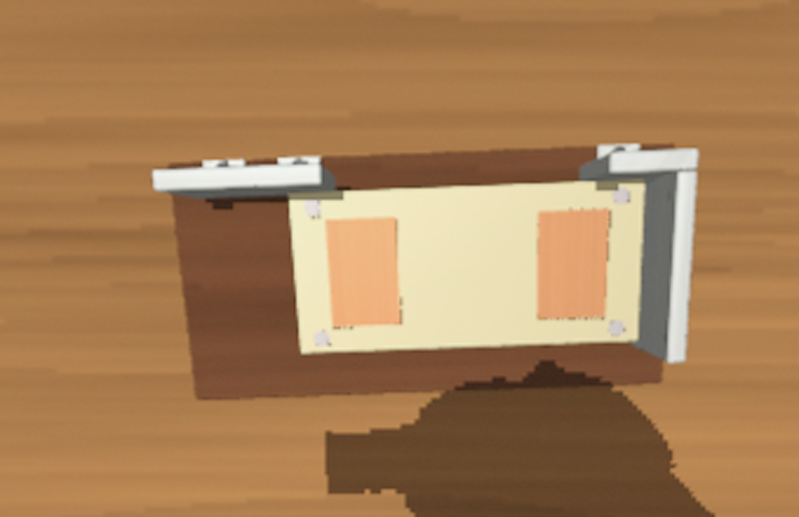

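The middle plate is now against the long fence (top edge level with the fence foot at crop (340,192) and (605,185)) and seated at the end fence. Next is the shortest plate, with a push at the end that covers both layers.

```bash
sed -i 's/rack=F(.5945,.2762,.036)/rack=F(.5955,.2762,.036)/; s/    p=push(p,q,ex,.009); p=push(p,q,-ey,.003,4)/    if xpush: p=push(p,q,ex,.009); p=push(p,q,-ey,.003,4)/; s/def inrack(xy0,z,op=.066)/def inrack(xy0,z,op=.066,xpush=True)/' h.py
python3 - <<'E'
from h import *
import json
P=json.load(open("w6.json")); fit(P,((289,193),(644,181),(637,341),(301,353)),.02)
pick(mat(-.05,0),mat.yaw,.003+G); inrack((0,-.030),.020+G,xpush=False)
nudge(-.028,.030)
move_ptp([.535,.28,.17],down(-np.pi/2)); P,im=shot("wrist","w7")
json.dump({k:np.array(v).tolist() for k,v in P.items() if k in("K","camera_from_world")},open("w7.json","w"))
cv2.imwrite("pics/w7crop.png",cv2.resize(im[20:240,100:440,::-1],None,fx=2.35,fy=2.35,interpolation=cv2.INTER_CUBIC));print(read_time_s())
E
```

```text
in rack mm [ -0.  -15.2] dyaw -0.002 L 0.1191 W 0.0535
gap 0.0523 F 47.3
lifted gap 0.0519 t 57.9
push 8.4 mm f -7.3
end in rack -3.0 -33.8
[-0.7  3.4  9.7]
t 64.6
push 13.6 mm f -6.8
finger back face in rack mm -23.4 -> plate x 3.6
72.5917
```

View pics/w7crop.png

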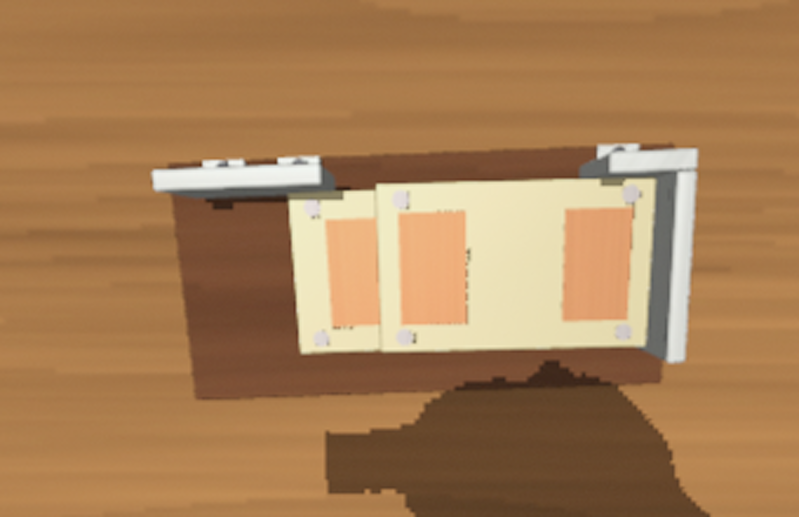

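Both plates are stacked flush (short plate corners at crop (376,184), (655,178), (645,346), (381,352)). Now the long fuse.

Run:
```python
from h import *
import json
P=json.load(open("w7.json")); fit(P,((376,184),(655,178),(645,346),(381,352)),.032)
pick((.4297,-.150),.109,.023,op=.060,eff=40); place((.5807,-.2588),-.152,.024+.0238,op=.050,top=.13)
move_ptp([.52,-.24,.2],down(-np.pi/2)); P,im=shot("wrist","w8")
json.dump({k:np.array(v).tolist() for k,v in P.items() if k in("K","camera_from_world")},open("w8.json","w"))
cv2.imwrite("pics/w8b.png",cv2.resize(im[:270,30:450,::-1],(800,514),interpolation=cv2.INTER_CUBIC));print(read_time_s())
```

```text
in rack mm [  0.4 -29.9] dyaw -0.015 L 0.0893 W 0.0536
gap 0.0285 F 39.6
lifted gap 0.0287 t 77.2
ft [-0.2 -0.6 -0.6]
t 79.7
80.9
```

View pics/w8b.png

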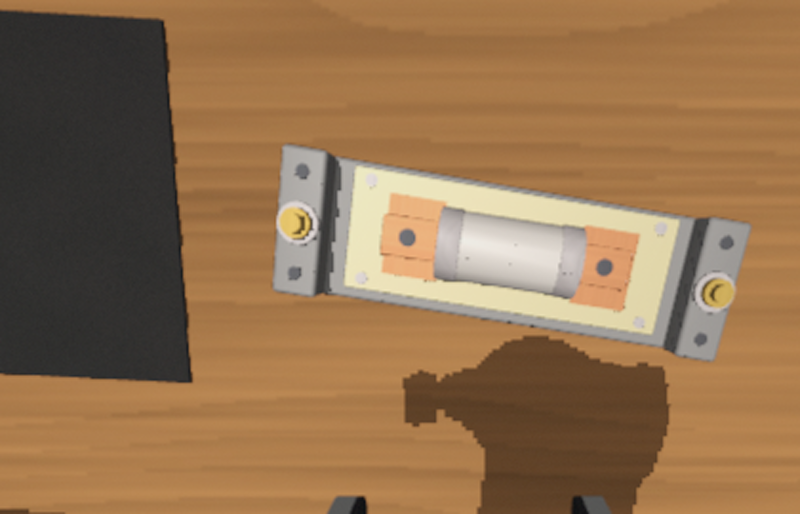

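The fuse lies centrally on the plate with a tag on each copper strip: tag holes at (407,237) and (604,267), strip centres at about (413,236) and (604,268). Everything checks out, so I'm handing in.

```bash
python3 -c "
from bench import *
pause(0.5); print(sign_off())"
```

```text
the job is handed in; nothing more can be done
None
```

The job is handed in, with no verdict returned: by the last camera checks the longest plate and long fuse are centred in the holder, the middle and shortest plates are back in the rack within about 0.5 mm of flush, and I never reached for the short fuse or the lug.

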